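# Open the pressure canister

## Task

Open the steel pressure canister and stand its cap upright in the single shallow steel tray beside it, without dropping it. The cap opens like a radiator cap, anticlockwise seen from above: first turn it, without pressing, to its first stop and wait there two seconds so that any pressure could vent; then press it down against its spring, turn it on past the stop to its end, let it rise and lift it off. Leave the conical flask, the bottle and the beaker where they stand.

Things in the scene. Friction and masses are not known exactly. Their poses are not given: they have to be found in the camera images.
- canister: upright round stainless canister, 124 mm across, fixed to the worktop; origin at the centre of its underside, z up. Its body ends 88 mm up, with a narrower neck above. A brass hose outlet sticks out low on its +x side to 98 mm from the axis. Cap angles below run anticlockwise, seen from above, from the canister's x axis to the cap's x axis.
- cap_grip (a point): grasp point of the loose cap (about 0.15 kg), on its axis, inside the black grip bar on top: bar 70 mm long (cap's x axis), 20 mm wide (y), 41 mm high; its top is 17 mm above this point, its foot 23 mm below, on a flat disc 72 mm across, 8 mm thick. The flat underside, on which the cap can stand, is 78 mm below. Axes are the cap's, z up. At the start it is 183 mm above the canister's underside.
- cap_pins (a point): centre of the cap's two 8 mm steel pins, on its axis 52 mm below cap_grip; they stick out along the cap's +x and -x, to 38 mm from the axis, from a plug 52 mm across. At the start the cap angle is 0 to 0.25 rad. Unpressed, the cap turns freely anticlockwise to its first stop at 0.70 rad; pressed down 7.5 to 10 mm (hard bottom) it turns on to its end stop at 1.36 rad.
- canister_rim (a point): centre of the canister neck's upper rim (141 mm up, neck 66 mm across outside). Two opposite slots through the neck's wall guide the pins. Pressing the cap takes about 6 N to start and 9 N at 9 mm of travel. At a cap angle of 1.26 rad or more the slots are open upward: the sprung plunger inside raises the cap 6 mm and it lifts straight out, clear of the neck after 50 mm.
- tray: shallow open square steel tray, 160 x 160 mm and 15 mm high outside, floor and walls 4 mm thick, fixed; origin at the centre of its underside, z up.
- erlenmeyer_mid (a point): conical glass flask, loose bystander, 68 mm across, 110 mm high; point half-way up on its axis.
- media_bottle_mid (a point): clear bottle with blue screw cap, loose bystander, 56 mm across, 105 mm high; point half-way up on its axis.
- beaker_mid (a point): small glass beaker, loose bystander, 54 mm across, 70 mm high; point half-way up on its axis.
There are look-alikes about, which are no part of the job. Leave any orange or purple look-alike of the part that bears cap_grip alone.

How it is judged:
On the way, in this order (a step that is already met when the one before it is completed fails the run):
1. the cap is turned to its first stop and stays there unpressed for a second (angle between the x axis of cap_grip and the x axis of canister, either way round between 0.6 and 0.85 rad and z of cap_grip in the frame of canister between 0.179 and 0.186 m), for 1 s.
2. the cap is pressed down at the first stop (angle between the x axis of cap_grip and the x axis of canister, either way round above 0.6 rad and z of cap_grip in the frame of canister below 0.1765 m), for 0.1 s.
3. turned past the stop, the cap has risen through the open slots (angle between the x axis of cap_grip and the x axis of canister, either way round above 1.15 rad and z of cap_grip in the frame of canister above 0.187 m).
At the end, for the whole second after the job is handed in: the cap stands upright (within 0.1 rad) and still on the floor of the tray (grasp point 78 to 86 mm above the tray's underside, within 52 mm of its centre along each of its axes), released (x of cap_grip in the frame of tray between -0.052 and 0.052 m and y of cap_grip in the frame of tray between -0.052 and 0.052 m and z of cap_grip in the frame of tray between 0.078 and 0.086 m and angle between cap_grip's own z axis and vertical below 0.1 rad and linear speed of cap below 0.02 m/s); the robot touches nothing.
It fails at once if a bystander (flask, bottle, beaker) was moved by more than 25 mm (distance of any of erlenmeyer_mid, media_bottle_mid, beaker_mid from where it was at the start of the episode above 0.025 m).
It fails at once if the cap was dropped: falling free, away from the fingers (contact force between the fingers and cap below 0.05 N and linear speed of cap above 0.5 m/s and horizontal distance between cap_grip and canister above 0.05 m).
It also fails if it takes over 45 s, if anything falls off the work surface, if the arm or the gripper's body presses on something with over 40 N, if the wrist force passes 120 N, or if a joint passes its speed limit or range.

## Robot

A 7-joint arm with a two-finger parallel gripper is mounted at the origin on a cart in front of the work surface, level with it; the furniture and walls round the work are solid. World frame = base frame: x ahead of the robot, y to its left, z up, the work surface at z = 0. Lengths are in m, angles in rad, forces in N, time in s.
With the tool pointing down it reaches from about 0.425 to 0.925 m from the base axis. Payload 6.8 kg.
Tool frame: the origin (TCP) lies midway between the tips of the shut fingers; the grasp point (between the pads) lies 19 mm behind it; x points along the fingers, z is the direction in which the jaws open and shut, and the axes are right-handed (so a half turn about x gives the same grasp; the last joint's range is limited). The gripper opens to 85 mm and grips with 20 to 120 N. Pads are 22 mm wide; open, the fingers measure 114 mm over their backs; the gripper's body (76 mm by 85 mm) begins 54 mm behind the grasp point. The pads swing forward as they close: fully open they stand 13 mm farther back than shut.
Start: joints at [-1.327, 0.477, 0.022, 1.555, -0.011, 1.109, -0.083], TCP at [0.233, 0.634, 0.231] pointing down, gripper open.
Joint ranges: [-2.96, 2.96], [-0.34, 2.1], [-1.41, 1.46], [0.24, 2.44], [-1.37, 4.51], [0.17, 1.92], [-2.96, 2.96]. Speed limits (rad/s): [2.39, 2.39, 3.14, 3.14, 3.14, 3.14, 3.14].

## Interface

Orientations are given as a unit quaternion [w, x, y, z].
In Python, from station import bot gives the robot as it stands. The module is installed in compiled form; this text tells all that it offers.
- The arm moves only by the shell command python3 -m jog 'ROWS' [FORCE]. ROWS is text: rows parted by semicolons, each of 7 numbers parted by spaces: the shift along the tool's x, y, z in mm, then the turn, a rotation vector about the tool's x, y, z in units of 6 degrees (1.0 is 6 degrees), then the finger opening in mm, from 0 to 85.4. A call has 1 to 5 rows; each row shifts and turns the commanded pose from where the row before left it, along the tool's axes as they then stand; what a row does not reach is not made up. A row lasts 1/10 s, in which the tool goes at most 50 mm and 8.59 degrees, less where a joint would pass 70% of its speed; a pose out of reach is approached as far as the arm can. A call with a gripper value outside its range is refused whole. The fingers move at their own pace and stop on an object; FORCE is the grip in N (left out, the last holds). Time passes only in rows, so rows that do not move let the fingers close. It gives the time, the measured TCP pose, the force and the opening at its end, in the units of the state.
- bot.get_obs(): the state, without advancing time (a new reading comes with each control period).
- bot.read_camera(name): name is "scene" or "top"; returns (picture, depth): 480x640x3 uint8, red, green, blue; 480x640 float32, m along the optical axis (not along the pixel's ray), 0 where there is no reading.
- bot.calibration(name): a dict with "fx", "fy", "cx", "cy" (pixels), "T" (4x4, takes a point from camera to world coordinates). Camera axes: x right, y up, looking along -z (the intrinsics and any distortion apply to the point x, -y, -z); pixel columns grow to the right and rows downward; lengths in m; the calibration is good to about 2 mm. A picture is of the moment at which its call begins. calibration takes no time and is no camera call.
- bot.hand_in(): hands the job in, once; it reports no verdict.
The state is a dict: "t": time; "q": joint angles; "joint_vel": joint speeds; "joint_torque": joint torques, N m; "eef_pos": TCP position; "tool_rot": TCP orientation; "contact_force": force on the tool from outside, world axes, zero at the start; "torque": the same for the moment, N m; "gripper_width": opening from 0.0 (shut) to 1.0 (fully open).
Only numpy, scipy, OpenCV 4.12 (cv2) and the standard library are available. Lean on these libraries where they do the work, as an engineer would, in place of code of your own. Each camera call takes 0.05 s, during which the arm holds its last target.

## Working session

There is one attempt and no reset: what is moved stays moved. The work goes in short steps, Python scripts to look and compute and a shell command to move; the robot and the scene stay as the last step left them, time stands still between calls to the robot, and variables do not carry over. Pictures are saved under pics/ and viewed, and the job is handed in when it is done.

```bash
mkdir -p pics; cat > h.py <<'E'
import numpy as np,cv2
from station import bot
def snap(n,tag):
    p,d=bot.read_camera(n); cv2.imwrite(f'pics/{tag}.png',p[:,:,::-1]); np.save(f'pics/{tag}.npy',d); return p,d
def pt(n,u,v,d):
    c=bot.calibration(n); z=d
    return (c['T']@[ (u-c['cx'])/c['fx']*z, -(v-c['cy'])/c['fy']*z, -z,1])[:3]
E
python3 - <<'E'
from h import *
np.set_printoptions(precision=4,suppress=True)
for n in('scene','top'):
    snap(n,n+'0'); c=bot.calibration(n); print({k:c[k] for k in c if k!='T'}); print(c['T'])
print(bot.get_obs())
E
```

```text
{'fx': 483.6590082137, 'fy': 483.6590082137, 'cx': 326.15035259801175, 'cy': 245.4807264167741}
[[ 0.4141  0.6742 -0.6115 -0.2177]
 [-0.9102  0.3104 -0.2742 -0.3609]
 [ 0.0049  0.6701  0.7422  1.0581]
 [ 0.      0.      0.      1.    ]]
{'fx': 512.3847503057532, 'fy': 512.3847503057532, 'cx': 310.4808152262312, 'cy': 241.48380662761343}
[[ 0.0001  0.9959 -0.0908  0.4312]
 [-0.9999  0.0016  0.0156 -0.0096]
 [ 0.0157  0.0908  0.9957  1.405 ]
 [ 0.      0.      0.      1.    ]]
{'t': 0.1, 'q': array([-1.3271,  0.4777,  0.0224,  1.5563, -0.0115,  1.1093, -0.0831]), 'joint_vel': array([-0.0004, -0.0015, -0.002 , -0.0031,  0.0003, -0.0003, -0.0005]), 'joint_torque': array([  0.0044, -59.7764,   1.6137, -28.1952,   0.0128,   0.0051,
        -0.    ]), 'eef_pos': array([0.2324, 0.6332, 0.2304]), 'tool_rot': array([ 0.5793, -0.4051,  0.5802,  0.4044]), 'contact_force': array([0.1811, 0.1372, 1.0429]), 'torque': array([-0.001 , -0.0262, -0.0074]), 'gripper_width': 0.9996837667138172}
```

View pics/scene0.png

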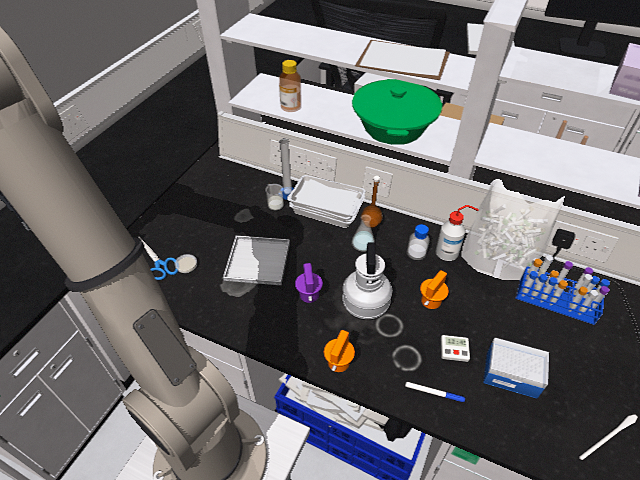

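View pics/top0.png

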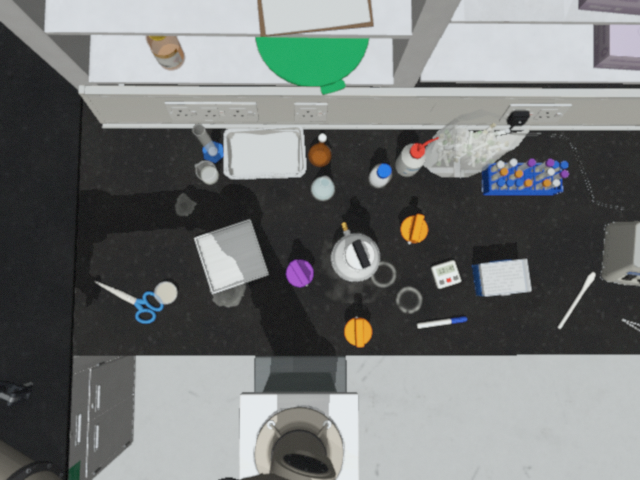

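```bash
python3 - <<'E'
from h import *
a=cv2.imread('pics/top0.png')[150:350,180:440]; cv2.imwrite('pics/c1.png',cv2.resize(a,None,fx=3,fy=3,interpolation=cv2.INTER_CUBIC))
a=cv2.imread('pics/scene0.png')[190:340,210:410]; cv2.imwrite('pics/c2.png',cv2.resize(a,None,fx=4,fy=4,interpolation=cv2.INTER_CUBIC))
a=cv2.imread('pics/top0.png')[210:290,315:395]; cv2.imwrite('pics/c3.png',cv2.resize(a,None,fx=7,fy=7,interpolation=cv2.INTER_CUBIC))
E
```

```text
(no output)
```

View pics/c1.png

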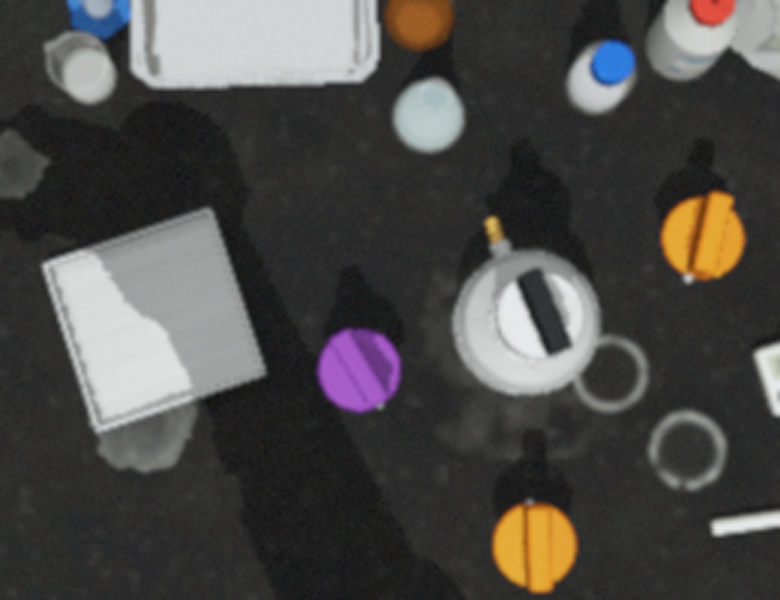

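View pics/c2.png

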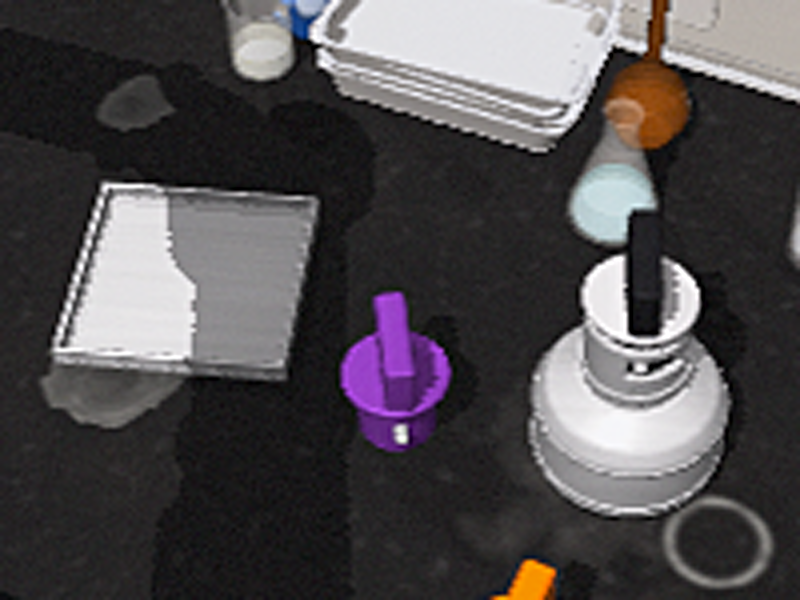

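View pics/c3.png

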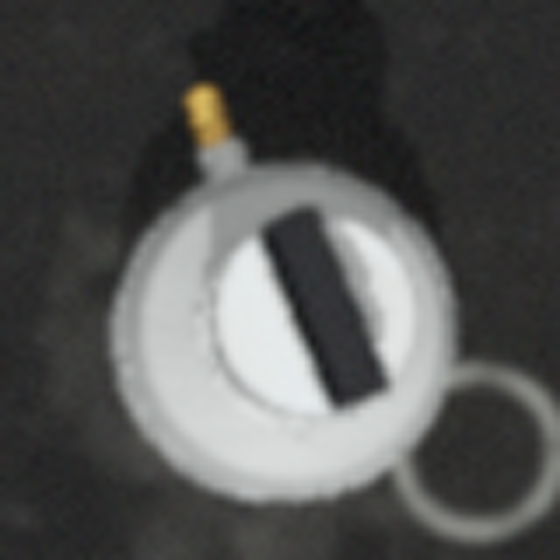

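```bash
python3 - <<'E'
from h import *
np.set_printoptions(precision=4,suppress=True)
def cloud(n,tag):
    d=np.load(f'pics/{tag}.npy'); v,u=np.mgrid[:480,:640]; c=bot.calibration(n)
    P=np.stack([(u-c['cx'])/c['fx']*d,-(v-c['cy'])/c['fy']*d,-d,np.ones_like(d)],-1)@c['T'].T
    return P[...,:3],cv2.imread(f'pics/{tag}.png')
for n in('top','scene'):
    P,im=cloud(n,n+'0')
    # bar
    m=(im.max(2)<90)&(P[...,2]>.185)&(abs(P[...,0]-.43)<.12)&(abs(P[...,1]+.09)<.12)
    Q=P[m]; print(n,'bar',len(Q),np.median(Q,0),Q[:,2].min(),Q[:,2].max())
    top=Q[Q[:,2]>np.percentile(Q[:,2],95)-.006]
    r=cv2.minAreaRect((top[:,:2]*1000).astype(np.float32)); print(' rect',r, len(top), np.median(top[:,2]))
    bx=cv2.boxPoints(r); print(bx)
    # canister shoulders
    c0=np.array(r[0])/1000
    # disc
    m=(im.min(2)>110)&(abs(P[...,2]-.16)<.015)&(np.hypot(P[...,0]-c0[0],P[...,1]-c0[1])<.06)
    (x,y),rad=cv2.minEnclosingCircle((P[m][:,:2]*1000).astype(np.float32)); print(' disc',x,y,rad,np.median(P[m][:,2]),m.sum())
    # bodies
    m=(P[...,2]>.04)&(P[...,2]<.1)&(np.hypot(P[...,0]-c0[0],P[...,1]-c0[1])<.08)
    (x,y),rad=cv2.minEnclosingCircle((P[m][:,:2]*1000).astype(np.float32)); print(' body',x,y,rad,m.sum())
    # brass
    b=im.astype(int); m=(b[...,2]-b[...,0]>50)&(np.hypot(P[...,0]-c0[0],P[...,1]-c0[1])<.13)&(P[...,2]>0.005)&(P[...,2]<.07)
    m&=P[...,0]>c0[0]
    print(' brass',m.sum(),np.median(P[m],0) if m.sum() else '')
    vv,uu=np.nonzero(m); print(uu.mean() if len(uu) else 0,vv.mean() if len(vv) else 0)
P,im=cloud('top','top0')
for u,v in[(228,256),(210,240),(245,280),(195,237),(250,222),(268,274),(212,293),(322,188),(380,175),(207,172),(300,272),(355,300)]:
    print(u,v,P[v,u])
E
```

```text
top bar 747 [ 0.4312 -0.0096  1.405 ] 0.18628613710551423 1.405015242052093
 rect ((431.1619567871094, -9.617768287658691), (0.0, 0.0), 0.0) 524 1.405015242052093
[[431.162   -9.6178]
 [431.162   -9.6178]
 [431.162   -9.6178]
 [431.162   -9.6178]]
 disc 0.0 0.0 0.0 nan 0
 body 471.6313171386719 -1.4850106239318848 35.674232482910156 576
 brass 0 
0 0
scene bar 220 [ 0.5064 -0.1516  0.1991] 0.18524416889038764 0.2048357230927963
 rect ((510.4258728027344, -150.53048706054688), (67.68209838867188, 19.20427703857422), 20.907697677612305) 170 0.19966673063239587
[[ 475.3864 -153.6372]
 [ 482.2397 -171.577 ]
 [ 545.4653 -147.4238]
 [ 538.6121 -129.484 ]]
 disc 511.34246826171875 -150.88156127929688 36.20559310913086 0.1599367962792806 331
 body 512.458984375 -150.54544067382812 63.39236831665039 1209
 brass 0 
0 0
228 256 [ 0.519   0.1944 -0.0001]
210 240 [0.5627 0.2438 0.0031]
245 280 [0.4534 0.1464 0.0066]
195 237 [ 0.5718  0.2868 -0.0058]
250 222 [0.6114 0.134  0.0124]
268 274 [0.4695 0.0836 0.0146]
212 293 [0.4183 0.233  0.019 ]
322 188 [ 0.6927 -0.0605  0.0812]
380 175 [ 0.7222 -0.2094  0.1065]
207 172 [0.7483 0.2523 0.0197]
300 272 [ 0.4723 -0.0034  0.0966]
355 300 [ 0.3993 -0.1526  0.0052]
  return _methods._mean(a, axis=axis, dtype=dtype,
  ret = ret.dtype.type(ret / rcount)
```

```bash
python3 - <<'E'
from h import *
np.set_printoptions(precision=4,suppress=True)
def cloud(n,tag):
    d=np.load(f'pics/{tag}.npy'); v,u=np.mgrid[:480,:640]; c=bot.calibration(n)
    P=np.stack([(u-c['cx'])/c['fx']*d,-(v-c['cy'])/c['fy']*d,-d,np.ones_like(d)],-1)@c['T'].T
    P[d<=0]=9
    return P[...,:3],cv2.imread(f'pics/{tag}.png')
C=lambda Q:cv2.minEnclosingCircle((Q[:,:2]*1000).astype(np.float32))
for n in('top','scene'):
    P,im=cloud(n,n+'0'); b=im.astype(int)
    R=np.hypot(P[...,0]-.511,P[...,1]+.15); z=P[...,2]
    Q=P[(im.max(2)<90)&(z>.187)&(z<.22)&(R<.05)]
    print(n,cv2.minAreaRect((Q[:,:2]*1000).astype(np.float32)),np.median(Q[:,2]))
    Q=P[(abs(z-.16)<.008)&(R<.05)&(im.min(2)>100)]; print(' disc',C(Q),np.median(Q[:,2]))
    Q=P[(z>.05)&(z<.095)&(R<.075)];print(' body',C(Q))
    m=(b[...,2]-b[...,0]>50)&(R<.12)&(R>.06)&(P[...,0]>.51)
    vv,uu=np.nonzero(m); print(' brass',m.sum(),P[m].mean(0),uu.mean(),vv.mean())
    # tray wall top
    m=(z>.011)&(z<.022)&(abs(P[...,0]-.515)<.13)&(abs(P[...,1]-.185)<.12)&(im.min(2)>60)
    print(' tray',cv2.minAreaRect((P[m][:,:2]*1000).astype(np.float32)),m.sum())
    m=(z>-.01)&(z<.009)&(abs(P[...,0]-.515)<.06)&(abs(P[...,1]-.185)<.06)
    print(' tray floor z',np.median(P[m][:,2]))
# ray triangulation of tray corners is via planes
def ray(n,u,v,z):
    c=bot.calibration(n);T=c['T'];d=T[:3,:3]@[(u-c['cx'])/c['fx'],-(v-c['cy'])/c['fy'],-1];o=T[:3,3]
    return o+d*(z-o[2])/d[2]
S=[(210+x/4,190+y/4) for x,y in[(102,185),(319,199),(286,377),(53,355)]]
T=[(180+x/3,150+y/3) for x,y in[(43,264),(211,208),(266,375),(100,430)]]
for n,L,z in(('scene',S,.013),('top',T,.013)):
    q=np.array([ray(n,*p,z) for p in L]);print(n,q,q.mean(0))
print('brass tip', ray('top',315+203/7,210+90/7,.03))
E
```

```text
top ((513.971435546875, -148.0403289794922), (65.97221374511719, 18.873910903930664), 22.74077606201172) 0.1999207659175778
 disc ((513.5390625, -149.11756896972656), 35.79365158081055) 0.16014771081180867
 body ((517.9613037109375, -147.37405395507812), 67.1562271118164)
 brass 40 [ 0.5985 -0.1218  0.0354] 344.15 225.875
 tray ((518.2276611328125, 184.62469482421875), (159.6490478515625, 160.16555786132812), 18.83841896057129) 358
 tray floor z 0.0035610335257398873
scene ((510.3125305175781, -150.79930114746094), (68.08833312988281, 19.317340850830078), 21.221059799194336) 0.19914194751865189
 disc ((511.34246826171875, -150.88156127929688), 36.20559310913086) 0.1599862149228879
 body ((512.458984375, -150.54544067382812), 63.39236831665039)
 brass 0 [nan nan nan] nan nan
 tray ((517.44140625, 182.50466918945312), (164.74900817871094, 160.6661834716797), 18.614782333374023) 294
 tray floor z 0.003644345243360547
scene [[0.5646 0.284  0.013 ]
 [0.6191 0.1318 0.013 ]
 [0.4636 0.0765 0.013 ]
 [0.4137 0.2302 0.013 ]] [0.5152 0.1807 0.013 ]
top [[0.5672 0.2846 0.013 ]
 [0.6187 0.1331 0.013 ]
 [0.4668 0.0818 0.013 ]
 [0.4174 0.2304 0.013 ]] [0.5175 0.1825 0.013 ]
brass tip [ 0.6074 -0.1219  0.03  ]<stdin>:17: RuntimeWarning: Mean of empty slice.
  ret = um.true_divide(
  ret = ret.dtype.type(ret / rcount)
```

```bash
cat >> h.py <<'E'
from scipy.spatial.transform import Rotation as Ro
def plan(goal,zdeg,o=None):
    o=bot.get_obs(); q=o['tool_rot']; R=Ro.from_quat([q[1],q[2],q[3],q[0]])
    M=R.as_matrix(); 
    x=np.array([0,0,-1.]); a=np.radians(zdeg); z=np.array([np.cos(a),np.sin(a),0]); y=np.cross(z,x)
    G=np.stack([x,y,z],1); 
    print('t',round(o['t'],2),'q1,q7',o['q'][[0,6]].round(3),'pos',o['eef_pos'].round(4),'F',o['contact_force'].round(1),'Tq',o['torque'].round(2),'w',round(o['gripper_width']*85.4,1))
    print('tool z yaw',round(np.degrees(np.arctan2(M[1,2],M[0,2])),2),'tilt x',M[:,0].round(4))
    print('shift mm (tool)',(M.T@(np.array(goal)-o['eef_pos'])*1000).round(1),'rotvec/6deg',(np.degrees(Ro.from_matrix(M.T@G).as_rotvec())/6).round(2))
E
python3 - <<'E'
from h import *
plan([.512,-.15,.26],112); plan([.512,-.15,.26],-68)
E
```

```text
t 0.1 q1,q7 [-1.327 -0.083] pos [0.2324 0.6332 0.2304] F [0.2 0.1 1. ] Tq [-0.   -0.03 -0.01] w 85.4
tool z yaw 69.84 tilt x [-4.0e-04 -1.5e-03 -1.0e+00]
shift mm (tool) [ -28.5 -532.3 -638.9] rotvec/6deg [-7.03 -0.01 -0.  ]
t 0.1 q1,q7 [-1.327 -0.083] pos [0.2324 0.6332 0.2304] F [0.2 0.1 1. ] Tq [-0.   -0.03 -0.01] w 85.4
tool z yaw 69.84 tilt x [-4.0e-04 -1.5e-03 -1.0e+00]
shift mm (tool) [ -28.5 -532.3 -638.9] rotvec/6deg [ 2.297e+01 -1.000e-02  2.000e-02]
```

```bash
python3 -m jog '-10 -45 -7 0.75 0 0 85; -10 -50 -7 0.75 0 0 85; -10 -50 -7 0.75 0 0 85; -5 -50 -7 0.75 0 0 85; 0 -50 -7 0.75 0 0 85' 60
python3 -m jog '0 -48 -7 0.75 0 0 85; 0 -47 -7 0.75 0 0 85; 0 -47 -7 0.75 0 0 85; 0 -46 -7 0.75 0 0 85; 0 -46 -7 0.75 0 0 85'
python3 -c "
from h import *
plan([.512,-.15,.27],-68)"
```

```text
t: 0.6
eef_pos: [0.4264, 0.4853, 0.2662]
tool_rot: [0.648, -0.283, 0.648, 0.283]
contact_force: [-0.3, 0.1, 0.4]
gripper_width: 0.995
t: 1.1
eef_pos: [0.5426, 0.2808, 0.2653]
tool_rot: [0.691, -0.151, 0.691, 0.151]
contact_force: [0.1, 0.5, 1.4]
gripper_width: 0.994
t 1.1 q1,q7 [-0.825 -0.041] pos [0.5426 0.2808 0.2653] F [0.1 0.5 1.4] Tq [-0.05 -0.02 -0.01] w 84.9
tool z yaw 24.64 tilt x [-3.e-04 -3.e-04 -1.e+00]
shift mm (tool) [  -4.6 -378.8 -207.5] rotvec/6deg [15.44 -0.    0.  ]
```

```bash
cat >> h.py <<'E'
def seq(goal,zdeg,n):
    """rows for straight world line from measured pose, uniform turn"""
    o=bot.get_obs(); q=o['tool_rot']; M=Ro.from_quat([q[1],q[2],q[3],q[0]]).as_matrix()
    y0=np.degrees(np.arctan2(M[1,2],M[0,2])); dy=(zdeg-y0+180)%360-180
    D=(np.array(goal)-o['eef_pos'])/n*1000
    for i in range(n):
        a=np.radians(y0+dy*i/n); z=np.array([np.cos(a),np.sin(a),0]); x=np.array([0,0,-1.]); y=np.cross(z,x)
        print((np.array([D@x,D@y,D@z])).round(0),round(-dy/n/6,2))
E
python3 -m jog '0 0 0 0 0 0 85'; python3 -c "
from h import *
plan([.512,-.15,.25],-68)
seq([.512,-.15,.25],-68,12)"
```

```text
t: 1.2
eef_pos: [0.5453, 0.2736, 0.2658]
tool_rot: [0.692, -0.149, 0.691, 0.146]
contact_force: [-0.6, -1.3, 0.8]
gripper_width: 0.995
t 1.2 q1,q7 [-0.821 -0.041] pos [0.5453 0.2736 0.2658] F [-0.6 -1.3  0.8] Tq [-0.06 -0.01 -0.02] w 85.0
tool z yaw 24.05 tilt x [ 0.0014 -0.0041 -1.    ]
shift mm (tool) [  17.5 -373.2 -203.1] rotvec/6deg [15.34  0.03  0.04]
[  1. -31. -17.] 1.28
[  1. -33. -13.] 1.28
[  1. -34.  -8.] 1.28
[  1. -35.  -3.] 1.28
[  1. -35.   1.] 1.28
[  1. -35.   6.] 1.28
[  1. -34.  11.] 1.28
[  1. -32.  15.] 1.28
[  1. -30.  19.] 1.28
[  1. -27.  23.] 1.28
[  1. -24.  26.] 1.28
[  1. -20.  29.] 1.28
```

```bash
python3 -m jog '1 -31 -17 1.28 0 0 85; 1 -33 -13 1.28 0 0 85; 1 -34 -8 1.28 0 0 85; 1 -35 -3 1.28 0 0 85; 1 -35 1 1.28 0 0 85'
python3 -m jog '1 -35 6 1.28 0 0 85; 1 -34 11 1.28 0 0 85; 1 -32 15 1.28 0 0 85; 1 -30 19 1.28 0 0 85; 1 -27 23 1.28 0 0 85'
python3 -m jog '1 -24 26 1.28 0 0 85; 1 -20 29 1.28 0 0 85; 0 0 0 0 0 0 85; 0 0 0 0 0 0 85'
python3 -c "
from h import *
plan([.512,-.1495,.25],-68);snap('scene','s1');snap('top','t1')
a=cv2.imread('pics/s1.png')[150:340,270:470]; cv2.imwrite('pics/s1c.png',cv2.resize(a,None,fx=3,fy=3))
a=cv2.imread('pics/t1.png')[180:320,270:440]; cv2.imwrite('pics/t1c.png',cv2.resize(a,None,fx=3,fy=3))
"
```

```text
t: 1.7
eef_pos: [0.5296, 0.106, 0.2604]
tool_rot: [0.702, 0.085, 0.702, -0.085]
contact_force: [0.2, -1.1, 0.9]
gripper_width: 0.992
t: 2.2
eef_pos: [0.5178, -0.071, 0.2555]
tool_rot: [0.635, 0.311, 0.635, -0.311]
contact_force: [-0.1, -0.6, 0.0]
gripper_width: 0.994
t: 2.6
eef_pos: [0.5125, -0.1406, 0.2534]
tool_rot: [0.588, 0.392, 0.589, -0.392]
contact_force: [0.1, 0.7, -0.9]
gripper_width: 0.999
t 2.6 q1,q7 [-0.498 -0.795] pos [ 0.5125 -0.1406  0.2534] F [ 0.1  0.7 -0.9] Tq [ 0.05 -0.03  0.02] w 85.3
tool z yaw -67.34 tilt x [-6.e-04  1.e-04 -1.e+00]
shift mm (tool) [ 3.4 -3.9  8. ] rotvec/6deg [ 0.11 -0.    0.  ]
```

View pics/s1c.png

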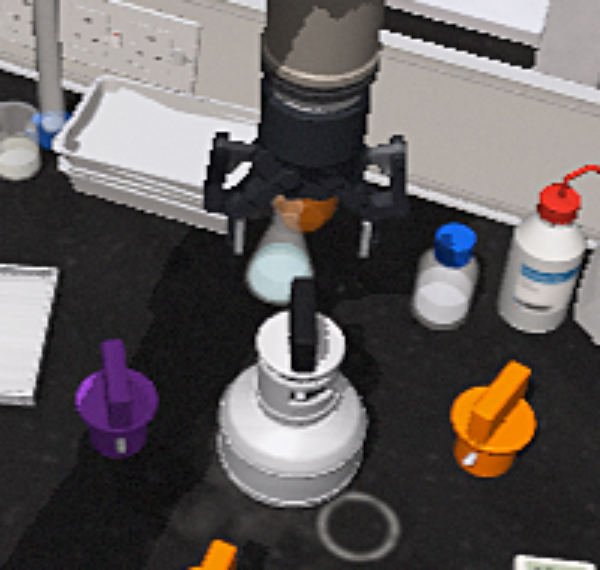

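View pics/t1c.png

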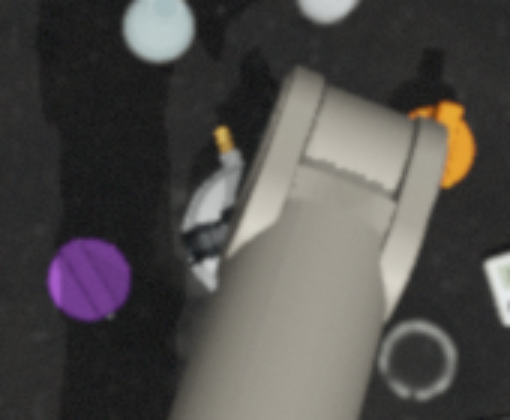

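```bash
python3 -m jog '14 -4 8 0.11 0 0 85; 30 0 0 0 0 0 60; 25 0 0 0 0 0 50; 15 0 0 0 0 0 45; 0 0 0 0 0 0 45'
python3 -c "
from h import *
plan([.512,-.1495,.1685],-68);snap('scene','s2')
a=cv2.imread('pics/s2.png')[190:330,300:440]; cv2.imwrite('pics/s2c.png',cv2.resize(a,None,fx=4,fy=4))
"
```

```text
t: 3.2
eef_pos: [0.5107, -0.1487, 0.1673]
tool_rot: [0.585, 0.394, 0.588, -0.396]
contact_force: [-1.0, -0.7, 0.2]
gripper_width: 0.527
t 3.2 q1,q7 [-0.412 -0.689] pos [ 0.5107 -0.1487  0.1673] F [-1.  -0.7  0.2] Tq [ 0.05 -0.    0.02] w 45.0
tool z yaw -67.94 tilt x [-4.5e-03  2.0e-04 -1.0e+00]
shift mm (tool) [-1.2  0.9  1.3] rotvec/6deg [ 0.01 -0.02  0.04]
```

View pics/s2c.png

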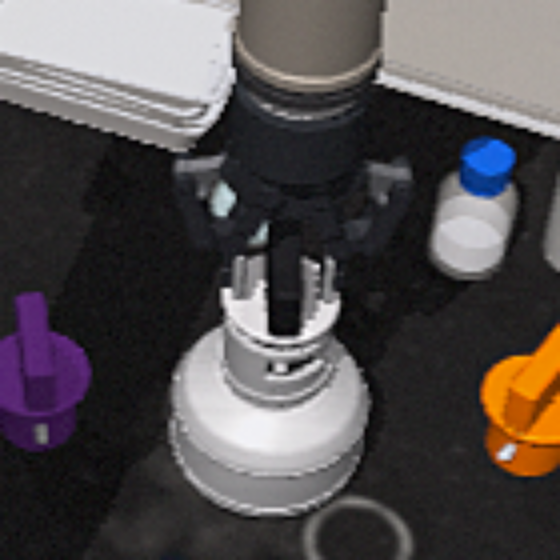

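Fingers straddle the bar (around crop pixel (285,290)), with about equal gaps. I'll adjust slightly and close with light force.

```bash
python3 -m jog '-1 1 1 0 0 0 30; 0 0 0 0 0 0 15; 0 0 0 0 0 0 10; 0 0 0 0 0 0 10; 0 0 0 0 0 0 10' 25
python3 -c "
from h import *
plan([.512,-.1495,.1685],-68)"
```

```text
t: 3.75
eef_pos: [0.5145, -0.1499, 0.1716]
tool_rot: [0.587, 0.396, 0.586, -0.395]
contact_force: [0.1, 1.1, 5.3]
gripper_width: 0.227
t 3.75 q1,q7 [-0.412 -0.689] pos [ 0.5145 -0.1499  0.1716] F [0.1 1.1 5.3] Tq [ 0.14 -0.1  -0.04] w 19.4
tool z yaw -67.97 tilt x [ 0.0024  0.     -1.    ]
shift mm (tool) [ 3.1 -2.2 -1.3] rotvec/6deg [ 0.01  0.01 -0.02]
```

```bash
python3 -m jog '0 0 0 0 0 0 10'; python3 -m jog '0 0 0 0 0 0 10'
python3 -c "
from h import *
plan([.512,-.1495,.1685],-68)"
```

```text
t: 3.85
eef_pos: [0.5145, -0.1499, 0.1715]
tool_rot: [0.587, 0.396, 0.586, -0.395]
contact_force: [1.7, 0.8, 5.5]
gripper_width: 0.229
t: 3.95
eef_pos: [0.5145, -0.1499, 0.1715]
tool_rot: [0.587, 0.396, 0.586, -0.395]
contact_force: [0.8, 1.0, 5.0]
gripper_width: 0.228
t 3.95 q1,q7 [-0.412 -0.689] pos [ 0.5145 -0.1499  0.1715] F [0.8 1.  5. ] Tq [ 0.11 -0.2   0.  ] w 19.5
tool z yaw -67.97 tilt x [ 2.3e-03 -1.0e-04 -1.0e+00]
shift mm (tool) [ 3.  -2.2 -1.3] rotvec/6deg [ 0.01  0.01 -0.02]
```

```bash
python3 -m jog '-0.7 0 0 0 0 0 10; 0 0 0 0 0 0 10' 50
python3 -m jog '0 0 0 -1 0 0 10; 0 0 0 -1 0 0 10; 0 0 0 0 0 0 10'
python3 -c "
from h import *
plan([.512,-.1495,.1685],-68)"
```

```text
t: 4.15
eef_pos: [0.5144, -0.1499, 0.1719]
tool_rot: [0.587, 0.396, 0.586, -0.395]
contact_force: [1.4, 1.3, 4.4]
gripper_width: 0.227
t: 4.45
eef_pos: [0.5137, -0.1499, 0.1717]
tool_rot: [0.625, 0.332, 0.624, -0.331]
contact_force: [-0.2, 1.5, 5.6]
gripper_width: 0.227
t 4.45 q1,q7 [-0.373 -0.51 ] pos [ 0.5137 -0.1499  0.1717] F [-0.2  1.5  5.6] Tq [ 0.13 -0.15  0.02] w 19.4
tool z yaw -55.92 tilt x [ 6.e-04  3.e-04 -1.e+00]
shift mm (tool) [ 3.2 -1.2 -1.3] rotvec/6deg [ 2.01  0.   -0.01]
```

```bash
python3 -m jog '-1 0 0 -0.5 0 0 10; 0 0 0 0 0 0 10'
python3 -m jog '0 0 0 -1 0 0 10; 0 0 0 -0.8 0 0 10; 0 0 0 0 0 0 10'
python3 -c "
from h import *
plan([.512,-.1495,.1685],-68)"
```

```text
t: 4.65
eef_pos: [0.5135, -0.1497, 0.1721]
tool_rot: [0.633, 0.316, 0.633, -0.316]
contact_force: [1.5, 1.6, 0.7]
gripper_width: 0.224
t: 4.95
eef_pos: [0.5134, -0.1495, 0.1721]
tool_rot: [0.659, 0.255, 0.66, -0.255]
contact_force: [1.5, 1.0, 0.0]
gripper_width: 0.222
t 4.95 q1,q7 [-0.33  -0.304] pos [ 0.5134 -0.1495  0.1721] F [1.5 1.  0. ] Tq [ 0.24 -0.4   0.18] w 19.0
tool z yaw -42.26 tilt x [-3.e-04  4.e-04 -1.e+00]
shift mm (tool) [ 3.6 -0.9 -1.1] rotvec/6deg [ 4.29 -0.    0.  ]
```

```bash
for i in 1; do python3 -m jog '0 0 0 -0.7 0 0 10; 0 0 0 0 0 0 10'; done; python3 -c "
from h import *
plan([.512,-.1495,.1685],-68)"
python3 -m jog '0 0 0 -0.5 0 0 10; 0 0 0 0 0 0 10'; python3 -c "
from h import *
plan([.512,-.1495,.1685],-68)"
```

```text
t: 5.15
eef_pos: [0.5135, -0.1495, 0.1721]
tool_rot: [0.668, 0.231, 0.668, -0.231]
contact_force: [1.7, 1.0, 0.8]
gripper_width: 0.223
t 5.15 q1,q7 [-0.317 -0.241] pos [ 0.5135 -0.1495  0.1721] F [1.7 1.  0.8] Tq [ 0.33 -0.38  0.13] w 19.0
tool z yaw -38.12 tilt x [-3.e-04  3.e-04 -1.e+00]
shift mm (tool) [ 3.6 -0.9 -1.2] rotvec/6deg [ 4.98 -0.    0.  ]
t: 5.35
eef_pos: [0.5135, -0.1495, 0.1721]
tool_rot: [0.674, 0.214, 0.674, -0.213]
contact_force: [0.9, 1.3, 0.0]
gripper_width: 0.227
t 5.35 q1,q7 [-0.308 -0.195] pos [ 0.5135 -0.1495  0.1721] F [0.9 1.3 0. ] Tq [ 0.39 -0.44  0.12] w 19.4
tool z yaw -35.15 tilt x [-3.e-04  3.e-04 -1.e+00]
shift mm (tool) [ 3.6 -0.8 -1.2] rotvec/6deg [ 5.48 -0.    0.  ]
```

```bash

python3 -m jog '0 0 0 -0.3 0 0 10; 0 0 0 0 0 0 10'; python3 -c "
from h import *
plan([.512,-.1495,.1685],-68)"
python3 -m jog '0 0 0 -0.3 0 0 10; 0 0 0 0 0 0 10'; python3 -c "
from h import *
plan([.512,-.1495,.1685],-68)
snap('scene','s3')
a=cv2.imread('pics/s3.png')[210:330,310:430]; cv2.imwrite('pics/s3c.png',cv2.resize(a,None,fx=5,fy=5,interpolation=cv2.INTER_CUBIC))"
```

```text
t: 5.55
eef_pos: [0.5135, -0.1496, 0.1722]
tool_rot: [0.678, 0.202, 0.678, -0.202]
contact_force: [2.4, 1.2, -2.1]
gripper_width: 0.224
t 5.55 q1,q7 [-0.302 -0.166] pos [ 0.5135 -0.1496  0.1722] F [ 2.4  1.2 -2.1] Tq [ 0.47 -0.5  -0.15] w 19.2
tool z yaw -33.22 tilt x [-2.e-04  2.e-04 -1.e+00]
shift mm (tool) [ 3.7 -0.8 -1.3] rotvec/6deg [ 5.8 -0.  -0. ]
t: 5.75
eef_pos: [0.5137, -0.1497, 0.1722]
tool_rot: [0.681, 0.191, 0.681, -0.191]
contact_force: [3.1, 2.1, -3.9]
gripper_width: 0.224
t 5.75 q1,q7 [-0.296 -0.137] pos [ 0.5137 -0.1497  0.1722] F [ 3.1  2.1 -3.9] Tq [ 0.4  -0.9  -0.47] w 19.1
tool z yaw -31.38 tilt x [ 4.e-04  2.e-04 -1.e+00]
shift mm (tool) [ 3.7 -0.7 -1.6] rotvec/6deg [ 6.1  0.  -0. ]
```

View pics/s3c.png

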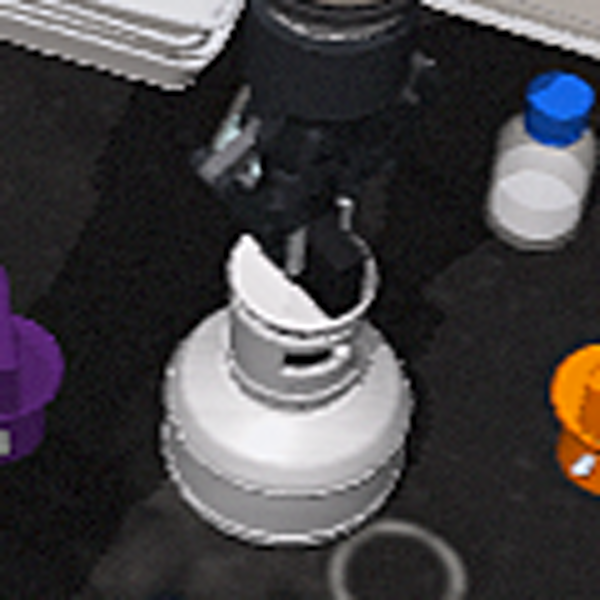

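```bash

python3 -m jog '0 0 0 0.2 0 0 10; 0 0 0 0 0 0 10; 0 0 0 0 0 0 10; 0 0 0 0 0 0 10; 0 0 0 0 0 0 10'; python3 -c "
from h import *
plan([.512,-.1495,.1685],-68)
P,d=snap('scene','s4')
v,u=np.mgrid[:480,:640]; c=bot.calibration('scene')
W=np.stack([(u-c['cx'])/c['fx']*d,-(v-c['cy'])/c['fy']*d,-d,np.ones_like(d)],-1)@c['T'].T
z=W[...,2]; m=(d>0)&(abs(z-.16)<.012)&(np.hypot(W[...,0]-.512,W[...,1]+.15)<.036)&(P.min(2)>100); print('disc z',np.median(z[m]),m.sum())"
for i in 1 2 3 4; do python3 -m jog '0 0 0 0 0 0 10; 0 0 0 0 0 0 10; 0 0 0 0 0 0 10; 0 0 0 0 0 0 10; 0 0 0 0 0 0 10'; done
```

```text
t: 6.3
eef_pos: [0.5136, -0.1497, 0.1723]
tool_rot: [0.679, 0.198, 0.679, -0.198]
contact_force: [3.8, 1.3, -5.8]
gripper_width: 0.221
t 6.3 q1,q7 [-0.3   -0.155] pos [ 0.5136 -0.1497  0.1723] F [ 3.8  1.3 -5.8] Tq [ 0.33 -1.07  0.01] w 18.9
tool z yaw -32.56 tilt x [ 0.e+00 -1.e-04 -1.e+00]
shift mm (tool) [ 3.8 -0.7 -1.5] rotvec/6deg [5.91 0.   0.  ]
disc z 0.15984514034955738 224
t: 6.85
eef_pos: [0.5135, -0.1497, 0.1723]
tool_rot: [0.679, 0.198, 0.679, -0.198]
contact_force: [5.0, 2.4, -6.7]
gripper_width: 0.227
t: 7.35
eef_pos: [0.5135, -0.1498, 0.1723]
tool_rot: [0.679, 0.198, 0.679, -0.198]
contact_force: [4.9, 2.5, -7.4]
gripper_width: 0.222
t: 7.85
eef_pos: [0.5135, -0.1497, 0.1723]
tool_rot: [0.679, 0.198, 0.679, -0.198]
contact_force: [4.0, 2.2, -7.4]
gripper_width: 0.224
t: 8.35
eef_pos: [0.5135, -0.1498, 0.1723]
tool_rot: [0.679, 0.198, 0.679, -0.198]
contact_force: [4.3, 1.2, -7.1]
gripper_width: 0.225
```

```bash

python3 -m jog '4 0 0 0 0 0 10; 4 0 0 0 0 0 10; 0 0 0 0 0 0 10' 80; python3 -c "
from h import *
plan([.512,-.1495,.1685],-68)"
python3 -m jog '1 0 0 0 0 0 10; 0 0 0 0 0 0 10'; python3 -c "
from h import *
plan([.512,-.1495,.1685],-68)"
```

```text
t: 8.65
eef_pos: [0.5137, -0.1499, 0.1651]
tool_rot: [0.679, 0.199, 0.679, -0.198]
contact_force: [-0.5, 3.2, 7.7]
gripper_width: 0.218
t 8.65 q1,q7 [-0.293 -0.147] pos [ 0.5137 -0.1499  0.1651] F [-0.5  3.2  7.7] Tq [ 0.84 -0.18  0.03] w 18.6
tool z yaw -32.59 tilt x [ 3.e-04  8.e-04 -1.e+00]
shift mm (tool) [-3.4 -0.6 -1.6] rotvec/6deg [ 5.9  -0.   -0.01]
t: 8.85
eef_pos: [0.5137, -0.1499, 0.1644]
tool_rot: [0.679, 0.199, 0.679, -0.198]
contact_force: [-0.6, 4.1, 7.8]
gripper_width: 0.217
t 8.85 q1,q7 [-0.293 -0.146] pos [ 0.5137 -0.1499  0.1644] F [-0.6  4.1  7.8] Tq [ 0.84 -0.07 -0.01] w 18.6
tool z yaw -32.59 tilt x [ 5.e-04  9.e-04 -1.e+00]
shift mm (tool) [-4.1 -0.6 -1.7] rotvec/6deg [ 5.9  -0.   -0.01]
```

```bash

python3 -m jog '1 0 0 0 0 0 10; 0 0 0 0 0 0 10'
python3 -m jog '0 0 0 -0.7 0 0 10; 0 0 0 -0.7 0 0 10; 0 0 0 0 0 0 10'; python3 -c "
from h import *
plan([.512,-.1495,.1685],-68)"
```

```text
t: 9.05
eef_pos: [0.5137, -0.1499, 0.1635]
tool_rot: [0.679, 0.199, 0.679, -0.198]
contact_force: [0.5, 3.3, 8.1]
gripper_width: 0.221
t: 9.35
eef_pos: [0.5137, -0.1498, 0.1636]
tool_rot: [0.692, 0.148, 0.691, -0.147]
contact_force: [0.3, 3.4, 7.2]
gripper_width: 0.217
t 9.35 q1,q7 [-0.264 -0.015] pos [ 0.5137 -0.1498  0.1636] F [0.3 3.4 7.2] Tq [ 0.94 -0.    0.08] w 18.5
tool z yaw -24.08 tilt x [ 7.0e-04  1.2e-03 -1.0e+00]
shift mm (tool) [-4.9 -0.4 -1.7] rotvec/6deg [ 7.32 -0.   -0.01]
```

```bash

python3 -m jog '0 0 0 -1 0 0 10; 0 0 0 -1 0 0 10; 0 0 0 -1 0 0 10; 0 0 0 -0.8 0 0 10; 0 0 0 0 0 0 10'; python3 -c "
from h import *
plan([.512,-.1495,.1685],-68)"
python3 -m jog '0 0 0 -0.5 0 0 10; 0 0 0 0 0 0 10';python3 -c "
from h import *
plan([.512,-.1495,.1685],-68)"
```

```text
t: 9.85
eef_pos: [0.5136, -0.1498, 0.1636]
tool_rot: [0.707, 0.008, 0.707, -0.007]
contact_force: [0.3, 3.7, 7.8]
gripper_width: 0.22
t 9.85 q1,q7 [-0.192  0.337] pos [ 0.5136 -0.1498  0.1636] F [0.3 3.7 7.8] Tq [1.05 0.06 0.14] w 18.8
tool z yaw -1.27 tilt x [ 5.0e-04  1.3e-03 -1.0e+00]
shift mm (tool) [-4.9  0.2 -1.6] rotvec/6deg [ 1.112e+01 -0.000e+00 -1.000e-02]
t: 10.05
eef_pos: [0.5136, -0.1497, 0.1636]
tool_rot: [0.707, -0.01, 0.707, 0.011]
contact_force: [-1.5, 4.0, 8.4]
gripper_width: 0.218
t 10.05 q1,q7 [-0.183  0.383] pos [ 0.5136 -0.1497  0.1636] F [-1.5  4.   8.4] Tq [1.   0.06 0.05] w 18.7
tool z yaw 1.67 tilt x [ 4.0e-04  1.2e-03 -1.0e+00]
shift mm (tool) [-4.9  0.3 -1.6] rotvec/6deg [ 1.161e+01 -0.000e+00 -1.000e-02]
```

```bash

python3 -m jog '0 0 0 -0.3 0 0 10; 0 0 0 0 0 0 10';python3 -c "
from h import *
plan([.512,-.1495,.1685],-68)"
python3 -m jog '-5 0 0 0 0 0 10; -5 0 0 0 0 0 10; 0 0 0 0 0 0 10';python3 -c "
from h import *
plan([.512,-.1495,.1685],-68)"
```

```text
t: 10.25
eef_pos: [0.5136, -0.1497, 0.1635]
tool_rot: [0.707, -0.021, 0.707, 0.022]
contact_force: [0.4, 4.4, 8.0]
gripper_width: 0.219
t 10.25 q1,q7 [-0.177  0.41 ] pos [ 0.5136 -0.1497  0.1635] F [0.4 4.4 8. ] Tq [ 1.    0.06 -0.06] w 18.7
tool z yaw 3.43 tilt x [ 4.0e-04  1.2e-03 -1.0e+00]
shift mm (tool) [-5.   0.3 -1.6] rotvec/6deg [ 1.191e+01 -0.000e+00 -1.000e-02]
t: 10.55
eef_pos: [0.5136, -0.1497, 0.1734]
tool_rot: [0.707, -0.021, 0.707, 0.021]
contact_force: [0.6, 3.2, 7.0]
gripper_width: 0.219
t 10.55 q1,q7 [-0.183  0.402] pos [ 0.5136 -0.1497  0.1734] F [0.6 3.2 7. ] Tq [ 1.06  0.05 -0.04] w 18.7
tool z yaw 3.42 tilt x [ 4.e-04  7.e-04 -1.e+00]
shift mm (tool) [ 4.9  0.3 -1.6] rotvec/6deg [ 1.19e+01  0.00e+00 -1.00e-02]
```

```bash

python3 -m jog '-5 0.5 0 0 0 0 10; -5 0 0 0 0 0 10; -5 0 0 0 0 0 10; 0 0 0 0 0 0 10';python3 -c "
from h import *
plan([.512,-.1495,.1685],-68)"
```

```text
t: 10.95
eef_pos: [0.5134, -0.1494, 0.1878]
tool_rot: [0.707, -0.021, 0.707, 0.021]
contact_force: [1.4, 2.0, -0.6]
gripper_width: 0.215
t 10.95 q1,q7 [-0.191  0.39 ] pos [ 0.5134 -0.1494  0.1878] F [ 1.4  2.  -0.6] Tq [ 0.55 -0.38  0.04] w 18.3
tool z yaw 3.42 tilt x [-0. -0. -1.]
shift mm (tool) [19.3  0.  -1.4] rotvec/6deg [11.9 -0.   0. ]
```

```bash

python3 -m jog '-10 0 0 0 0 0 10; -10 0 0 0 0 0 10; -15 0 0 0 0 0 10; -15 0 0 0 0 0 10; 0 0 0 0 0 0 10'
python3 -m jog '-20 0 0 0 0 0 10; -20 0 0 0 0 0 10; 0 0 0 0 0 0 10';python3 -c "
from h import *
plan([.5173,.1825,.22],-71.4);snap('scene','s5')
seq([.517,.182,.27],3.4,12)
a=cv2.imread('pics/s5.png')[130:330,230:430]; cv2.imwrite('pics/s5c.png',cv2.resize(a,None,fx=3,fy=3,interpolation=cv2.INTER_CUBIC))"
```

```text
t: 11.45
eef_pos: [0.5138, -0.1507, 0.2396]
tool_rot: [0.708, -0.021, 0.706, 0.02]
contact_force: [-0.2, 0.0, -2.0]
gripper_width: 0.223
t: 11.75
eef_pos: [0.5142, -0.1504, 0.2793]
tool_rot: [0.708, -0.021, 0.706, 0.021]
contact_force: [0.1, 0.3, -1.4]
gripper_width: 0.216
t 11.75 q1,q7 [-0.226  0.334] pos [ 0.5142 -0.1504  0.2793] F [ 0.1  0.3 -1.4] Tq [-0.02 -0.01  0.05] w 18.5
tool z yaw 3.38 tilt x [ 3.1e-03 -8.0e-04 -1.0e+00]
shift mm (tool) [ 59.  332.2  22.6] rotvec/6deg [ 1.246e+01  3.000e-02 -1.000e-02]
[ 1. 28.  2.] -0.0
[ 1. 28.  2.] -0.0
[ 1. 28.  2.] -0.0
[ 1. 28.  2.] -0.0
[ 1. 28.  2.] -0.0
[ 1. 28.  2.] -0.0
[ 1. 28.  2.] -0.0
[ 1. 28.  2.] -0.0
[ 1. 28.  2.] -0.0
[ 1. 28.  2.] -0.0
[ 1. 28.  2.] -0.0
[ 1. 28.  2.] -0.0
```

View pics/s5c.png

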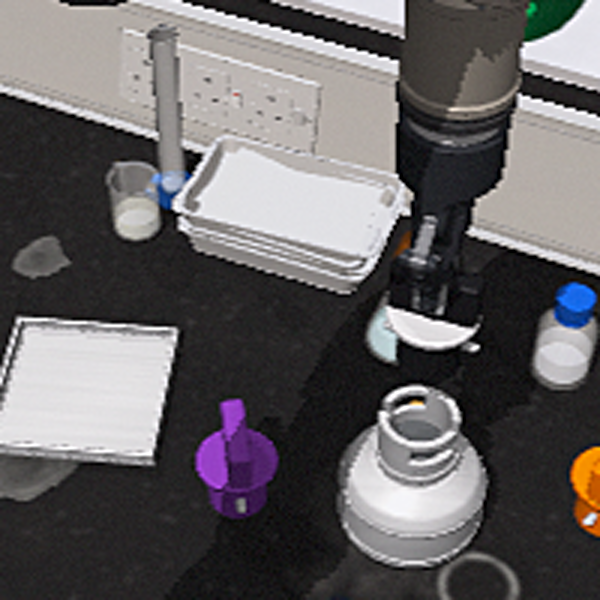

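```bash

python3 -m jog '0 20 1 0 0 0 10; 0 35 2 0 0 0 10; 0 40 3 0 0 0 10; 0 40 3 0 0 0 10; 0 40 3 0 0 0 10'
python3 -m jog '0 40 3 0 0 0 10; 0 40 3 0 0 0 10; 5 40 3 0 0 0 10; 15 20 2 0 0 0 10; 20 10 1 0 0 0 10'
python3 -m jog '20 7 0 0 0 0 10; 20 0 0 0 0 0 10; 0 0 0 0 0 0 10; 0 0 0 0 0 0 10';python3 -c "
from h import *
plan([.5173,.1825,.0713],3.4);snap('scene','s6')
a=cv2.imread('pics/s6.png')[150:330,170:370]; cv2.imwrite('pics/s6c.png',cv2.resize(a,None,fx=3,fy=3,interpolation=cv2.INTER_CUBIC))"
```

```text
t: 12.3
eef_pos: [0.5138, 0.0271, 0.2757]
tool_rot: [0.706, -0.021, 0.708, 0.021]
contact_force: [0.7, -0.1, -2.0]
gripper_width: 0.22
t: 12.8
eef_pos: [0.5175, 0.1788, 0.2357]
tool_rot: [0.707, -0.022, 0.707, 0.022]
contact_force: [-1.1, 0.1, -1.9]
gripper_width: 0.22
t: 13.2
eef_pos: [0.5172, 0.1823, 0.1964]
tool_rot: [0.706, -0.021, 0.708, 0.02]
contact_force: [-0.3, 0.4, -1.0]
gripper_width: 0.218
t 13.2 q1,q7 [-0.648 -0.308] pos [0.5172 0.1823 0.1964] F [-0.3  0.4 -1. ] Tq [ 0.01 -0.02  0.02] w 18.6
tool z yaw 3.36 tilt x [-0.002  -0.0017 -1.    ]
shift mm (tool) [125.1   0.4   0.4] rotvec/6deg [-0.01 -0.02  0.01]
```

View pics/s6c.png

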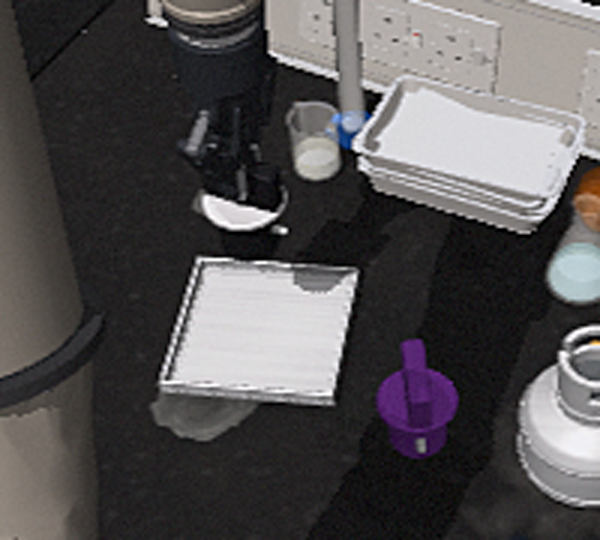

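```bash

python3 -m jog '25 0 0 0 0 0 10; 35 0 0 0 0 0 10; 30 0 0 0 0 0 10; 20 0 0 0 0 0 10; 0 0 0 0 0 0 10'
python3 -m jog '5 0 0 0 0 0 10; 3 0 0 0 0 0 10; 0 0 0 0 0 0 10; 0 0 0 0 0 0 10'
python3 -c "
from h import *
plan([.5173,.1825,.0713],3.4);snap('scene','s7')
a=cv2.imread('pics/s7.png')[150:330,170:370]; cv2.imwrite('pics/s7c.png',cv2.resize(a,None,fx=3,fy=3,interpolation=cv2.INTER_CUBIC))"
```

```text
t: 13.75
eef_pos: [0.5165, 0.1826, 0.0858]
tool_rot: [0.706, -0.022, 0.708, 0.02]
contact_force: [-0.6, 0.5, -2.1]
gripper_width: 0.213
t: 14.15
eef_pos: [0.5182, 0.1838, 0.0802]
tool_rot: [0.707, -0.021, 0.706, 0.021]
contact_force: [-0.8, -0.9, -1.1]
gripper_width: 0.22
t 14.15 q1,q7 [-0.614 -0.261] pos [0.5182 0.1838 0.0802] F [-0.8 -0.9 -1.1] Tq [-0.01 -0.02  0.04] w 18.8
tool z yaw 3.42 tilt x [ 1.3e-03  7.0e-04 -1.0e+00]
shift mm (tool) [ 8.9 -1.2 -1. ] rotvec/6deg [ 0.    0.01 -0.01]
```

View pics/s7c.png

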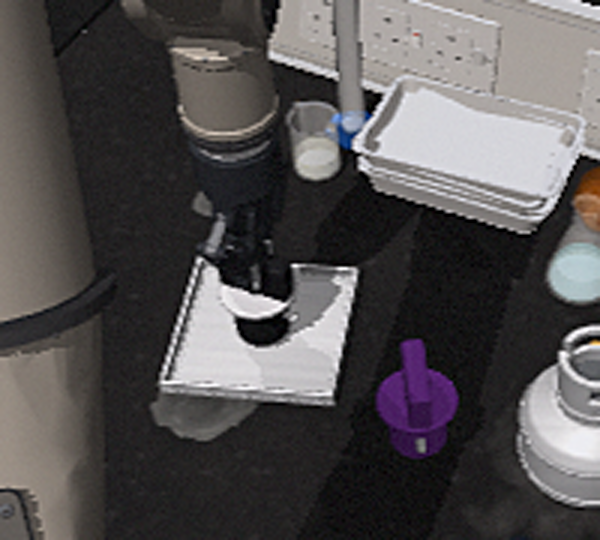

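```bash

python3 -m jog '3 0 0 0 0 0 10; 3 0 0 0 0 0 10; 0 0 0 0 0 0 10; 0 0 0 0 0 0 10'
python3 -m jog '1.5 0 0 0 0 0 10; 0 0 0 0 0 0 10; 0 0 0 0 0 0 10'
python3 -m jog '1 0 0 0 0 0 10; 0 0 0 0 0 0 10; 0 0 0 0 0 0 10'
```

```text
t: 14.6
eef_pos: [0.5175, 0.1834, 0.0732]
tool_rot: [0.707, -0.021, 0.707, 0.021]
contact_force: [-0.0, -0.3, -2.4]
gripper_width: 0.218
t: 14.9
eef_pos: [0.5176, 0.1835, 0.0718]
tool_rot: [0.707, -0.021, 0.707, 0.021]
contact_force: [-0.2, 0.8, -0.7]
gripper_width: 0.223
t: 15.2
eef_pos: [0.5178, 0.1836, 0.0711]
tool_rot: [0.707, -0.021, 0.707, 0.021]
contact_force: [-2.2, -0.4, 3.7]
gripper_width: 0.216
```

```bash

python3 -m jog '0.5 0 0 0 0 0 10; 0 0 0 0 0 0 10; 0 0 0 0 0 0 24; 0 0 0 0 0 0 30; 0 0 0 0 0 0 45' 20
python3 -m jog '0 0 0 0 0 0 60; -10 0 0 0 0 0 60; -30 0 0 0 0 0 60; -40 0 0 0 0 0 60; -40 0 0 0 0 0 60'
python3 -m jog '-30 0 0 0 0 0 60; 0 0 0 0 0 0 60; 0 0 0 0 0 0 60'
python3 -c "
from h import *
np.set_printoptions(precision=4,suppress=True)
P,d=snap('scene','s8'); snap('top','t8')
a=cv2.imread('pics/s8.png')[150:330,170:370]; cv2.imwrite('pics/s8c.png',cv2.resize(a,None,fx=3,fy=3,interpolation=cv2.INTER_CUBIC))
im=P[:,:,::-1]; v,u=np.mgrid[:480,:640]; c=bot.calibration('scene')
W=np.stack([(u-c['cx'])/c['fx']*d,-(v-c['cy'])/c['fy']*d,-d,np.ones_like(d)],-1)@c['T'].T
z=W[...,2];R=np.hypot(W[...,0]-.5173,W[...,1]-.1825)
m=(d>0)&(R<.06)&(z>.085)&(z<.11)&(im.max(2)<90);Q=W[m]
print(cv2.minAreaRect((Q[:,:2]*1000).astype(np.float32)),np.median(Q[:,2]))
m=(d>0)&(R<.05)&(abs(z-.06)<.012)&(im.min(2)>100);Q=W[m][:,:3];print(cv2.minEnclosingCircle((Q[:,:2]*1000).astype(np.float32)),np.median(Q[:,2]),np.linalg.lstsq(np.c_[Q[:,:2],np.ones(len(Q))],Q[:,2],rcond=None)[0])
plan([0,0,0],0)"
```

```text
t: 15.7
eef_pos: [0.5177, 0.1835, 0.0702]
tool_rot: [0.707, -0.021, 0.707, 0.021]
contact_force: [-0.4, -0.2, 0.4]
gripper_width: 0.504
t: 16.2
eef_pos: [0.5173, 0.1832, 0.1921]
tool_rot: [0.707, -0.021, 0.707, 0.021]
contact_force: [1.2, 0.7, -0.6]
gripper_width: 0.704
t: 16.5
eef_pos: [0.5179, 0.1837, 0.2215]
tool_rot: [0.707, -0.021, 0.706, 0.022]
contact_force: [-0.0, 0.5, -0.3]
gripper_width: 0.7
((516.0098876953125, 181.04644775390625), (22.20225715637207, 71.04236602783203), 2.798935651779175) 0.09701949822659034
((514.6923828125, 179.69715881347656), 35.518714904785156) 0.05832451237710928 [-0.0097  0.011   0.0611]
t 16.6 q1,q7 [-0.658 -0.314] pos [0.5169 0.1833 0.2196] F [-0.9 -0.   0.8] Tq [-0.01  0.01 -0.04] w 60.1
tool z yaw 3.43 tilt x [-0.0014 -0.0006 -1.    ]
shift mm (tool) [ 220.5 -151.9 -526.6] rotvec/6deg [ 0.57 -0.01  0.01]
```

View pics/s8c.png

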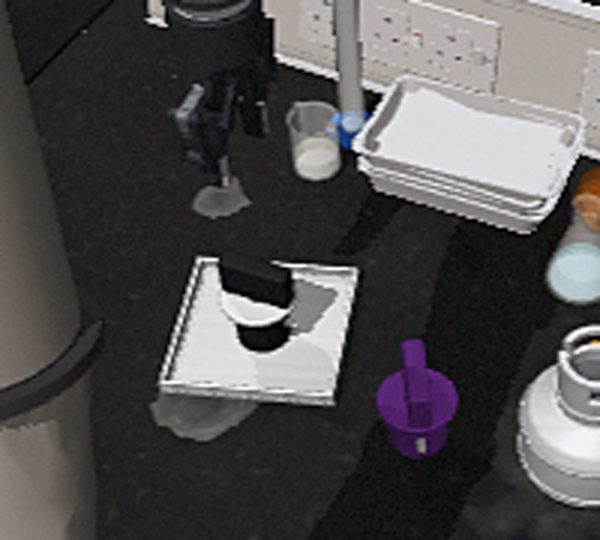

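View pics/t8.png

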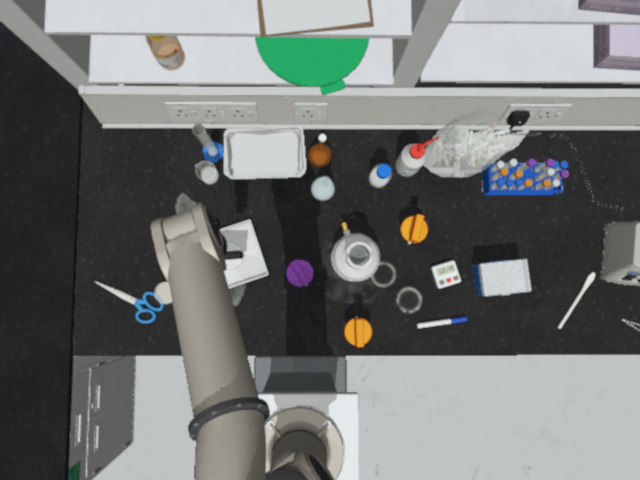

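```bash
python3 -c "
from station import bot
print(bot.hand_in())"
```

```text
the job is handed in; nothing more can be done
None
```

The canister is open and its cap stands upright and released in the steel tray. I handed the job in at about 16.6 s; no verdict came back.

**How it went**
- **First stop:** I turned the cap anticlockwise, unpressed, until the torque rose at about 0.70 rad. I held it there about 2.5 s. The cap's disc stayed at z = 0.160 m, its starting height.
- **Press and turn:** I pressed it down about 8.7 mm and turned it to the end, about 1.35 rad.
- **Lift and place:** I let it rise, lifted it straight out and lowered it onto the tray floor until contact. Then I opened the fingers and raised the gripper well clear.

**Last checks**
- **Place:** the cap is within about 4 mm of the tray's centre.
- **Height:** the disc top was at z = 0.058 m (expected 0.059) and the bar top at 0.097 m (expected 0.099). Both are within the ~2 mm calibration error.
- **Upright:** a plane fitted to the disc tilts only about 0.015 rad.
- **Robot:** contact force was near zero, with the TCP at z = 0.22 m.
- **Bystanders:** the flask, bottle and beaker look unmoved against the first pictures; I did not measure them.
- **Disagreement:** the two cameras differed by 2–4 mm on the canister's position, so I used a value between them. The largest side force I read while turning, holding and pressing the cap was about 5 N.

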